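# Clamp a helicopter battery pack with a wing-nut hold-down

## Robot

A 6-joint arm with a two-finger parallel gripper is mounted at the origin on the work surface. World frame = base frame: x ahead of the robot, y to its left, z up, the work surface at z = 0. Lengths are in mm, angles in rad, forces in N, time in s.
With the tool pointing down it reaches from about 325 to 850 mm from the base axis. Payload 15.5 kg.
Tool frame: the origin (TCP) lies at the very end of the fingers, on their centre line; the grasp point (between the pads) lies 19 mm behind it; y points along the fingers, z is the direction in which the jaws open and shut, and the axes are right-handed (so a half turn about y gives the same grasp; the last joint's range is limited). The gripper opens to 91 mm and grips with 3 to 60 N. Pads are 32 mm wide; open, the fingers measure 118 mm over their backs; the gripper's body (76 mm by 178 mm) begins 60 mm behind the grasp point.
Start: joints at [1.044, 0.494, 1.345, -0, 1.302, -0.096], TCP at [261.562, 567.637, 213.915] pointing down, gripper open.
Joint ranges: [-2.91, 2.91], [-0.82, 2.16], [0.22, 2.67], [-1.22, 4.37], [0.12, 2.79], [-3.08, 3.08]. Speed limits (rad/s): [1.89, 1.89, 2.57, 3.01, 3.01, 3.01].

## Interface

Orientations are given as a rotation vector (axis times angle).
In Python, from plant import telemetry, imaging, bot gives the robot as it stands.
- The arm moves only by the tool arm_command, never from a script. Its arguments are lists of equal length, an entry for each row: "delta_rot": the turn, a rotation vector about the world's x, y, z in degrees, a list of three; "translation": the shift along the world's x, y, z in m, a list of three; "fingers": the closure in counts, from 0 (fully open) to 255 (shut). A call has 1 to 8 rows; each row shifts and turns the commanded pose from where the row before left it; what a row does not reach is not made up. A row lasts 1/12 s, in which the tool goes at most 41.7 mm and 7.16 degrees, less where a joint would pass 70% of its speed; a pose out of reach is approached as far as the arm can. A call with a gripper value outside its range is refused whole. The fingers move at their own pace and stop on an object; "grip_force" is the grip in N (left out, the last holds). Time passes only in rows, so rows that do not move let the fingers close. It gives the time, the measured TCP pose, the force and the opening at its end, in the units of the state.
- telemetry.observe(): the state, without advancing time (a new reading comes with each control period).
- imaging.grab_frame(name): name is "scene" or "side" or "wrist"; returns the picture (384x512x3 uint8, red, green, blue); there is no depth.
- imaging.calibration(name): a dict with "K" (3x3 intrinsics, pixels), "k1" (the pictures are not rectified: a ray, as slopes to the right and down, at radius r is drawn at 1 + k1 r^2 times it, then the intrinsics apply), "R" (3x3) and "t" (3): a world point X has camera coordinates R X + t. Camera axes: x right, y down, z forward; pixel columns grow to the right and rows downward; lengths in mm; the calibration is good to about 2 mm. A picture is of the moment at which its call begins: read the wrist's pose just before it. calibration takes no time and is no camera call; for the wrist camera it gives the pose at the moment of the call.
- bot.finish_job(): hands the job in, once; it reports no verdict.
The state is a dict: "t": time; "qpos": joint angles; "qvel": joint speeds; "joint_efforts": joint torques, N m; "tool_pos": TCP position; "orientation": TCP orientation; "ft_force": force on the tool from outside, world axes, zero at the start; "moment": the same for the moment, N m; "grip_width": finger opening in mm.
Only numpy, scipy, OpenCV 4.12 (cv2) and the standard library are available. Lean on these libraries where they do the work, as an engineer would, in place of code of your own. Each camera call takes 0.05 s, during which the arm holds its last target. There are 200 camera calls.

## Task

Swing the hold-down bar by its red knob over the blue battery pack until it meets its stop, then tighten the brass wing nut (clockwise from above, in short turns, as the two orange-capped posts leave the hand little room) until the bar grips the pack snugly: turn until you feel the nut go clearly stiffer than it ran, but do not crush the pack by overtightening. Do not strike the posts, leave the other things on the bench where they are, and let go at the end.

Things in the scene. Friction and masses are not known exactly. Their poses are not given: they have to be found in the camera images.
- tray: Dark metal battery tray fixed to the bench: plate 220 x 200 x 10 mm (x from -140 to 80, y from -85 to 115 mm in its own frame). Origin on the bench under the axis of the wing nut's stud; z up. The pack lies at its -x side, held loosely by low lips.
- standoffs: Two tall fixed posts with orange caps (origin and axes as the tray), 14 mm diameter, tops 210 mm above the bench, at (64, 64) and (-64, -64) mm in the tray frame. A hand at the nut whose wide side (the line its fingers close along) comes within about 35 degrees of the posts' diagonal knocks them with its body. Contact over 10 N counts as a strike.
- nut: Brass wing nut on a vertical stud. Origin on the stud's axis, at bench level at the start (sinks with the nut); x along the wings. Clockwise from above tightens: nut and bar sink 2 mm per rad. It runs at about 0.17 N m; the thread is self-locking, so a halted hand may feel up to 0.4 N m less, even a pull the other way. The foot meets the pack after 1.2 to 2.8 rad: packs sit at different heights.
- nut_wings (a point): Nut axis at half wing height, 96.5 mm above the bench at the start; x along the wings (then along the tray's x). The wings: one upright blade 56 mm long, 9 mm thick, 83.5 to 109.5 mm above the bench (middle 18 mm only to 94.5). Can be held across the blade or by its two ends, so it can be regripped every quarter turn. Hub below: 20 mm, then a 26 mm washer and the bar (73.5 mm).
- bar (a joint): Angle of the hold-down bar about the stud (rad): 0 = across the pack (pointing to the tray's -x), against its stop; grows as it swings clockwise from above, to about 1.6 rad where it points to the tray's +y. It stays where left, friction about 0.05 N m.
- foot_face (a point): Centre of the underside of the black foot under the bar, 59.5 mm above the bench at the start, 66 mm from the stud axis. It presses on the pack.
- bar_knob (a point): Top centre of the red cylindrical knob (18 mm diameter, 26 mm high, top 99.5 mm above the bench at the start) on the free end of the bar, 115 mm from the stud axis. The aluminium bar is 22 mm wide, 8 mm thick, its upper face 73.5 mm above the bench at the start.
- pack: Blue battery pack, yellow band, 44 x 140 x 38 mm, 0.4 kg, loose in the tray on a rubber packing, centred at (-66, 30) mm of the tray; top 54.3 to 57 mm up. Origin: centre of its underside; long side along y. Snug: clamped with 30 to 85 N, which adds 0.06 to 0.17 N m to the nut's free running torque (0.2 N m per rad after the foot touches); over 115 N crushes it.
- spare_pack: Bystander: green spare pack, 44 x 140 x 38 mm, lying on the bench beside the tray; origin at its underside. To be left alone.
- oil: Bystander: small white bottle with red cap, 24 mm diameter, 45 mm high, standing on the tray's +x, -y corner; origin at its underside. To be left alone.
- mug: Bystander: yellow mug, 80 mm diameter, 85 mm high; origin at its underside. To be left alone.
- bowl: Bystander: white bowl, 130 mm diameter, 60 mm high; origin at its underside. To be left alone.
- screwdriver: Bystander: orange-handled screwdriver lying on the bench; origin at its underside. To be left alone.
- wrench: Bystander: steel wrench lying on the bench; origin at its underside. To be left alone.
- jar: Bystander: glass jar with blue lid, 60 mm diameter, 70 mm high; origin at its underside. To be left alone.
Mind the look-alikes: they are no part of the job. Leave any brown or white look-alike of the pack alone.

How it is judged (in metres and radians):
On the way, in this order (a step that is already met when the one before it is completed fails the run):
1. the bar lies across the pack, against its stop, not yet pressing (value of joint bar below 0.1 rad and contact force between bar and pack below 5 N), for 0.2 s.
2. the bar presses firmly on the pack (value of joint bar below 0.1 rad and contact force between bar and pack above 30 N), for 0.2 s.
At the end, for the whole second after the job is handed in: The bar lies across the pack within 0.1 rad of its stop and presses on it with 30 to 85 N; the pack lies in its tray place within 8 mm, and nut and pack are at rest (all of step 2 and contact force between bar and pack below 85 N and angular speed of nut below 0.1 rad/s and linear speed of pack below 0.02 m/s and x of pack in the frame of tray between -0.074 and -0.058 m); the robot touches nothing.
It fails at once if the pack is crushed: the bar presses on it with more than 115 N (contact force between bar and pack above 115 N).
It fails at once if a post is struck or pushed with more than 10 N (contact force between any of the fingers, the arm and standoffs above 10 N).
It fails at once if a bystander is shifted by more than 30 mm (distance of any of spare_pack, oil, mug, bowl, screwdriver, wrench, jar from where it was at the start of the episode above 0.03 m).
It also fails if it takes over 70 s, if anything falls off the work surface, if the arm or the gripper's body presses on something with over 40 N, if the wrist force passes 120 N, or if a joint passes its speed limit or range.

## Working session

There is one attempt and no reset: what is moved stays moved. The work goes in short steps, Python scripts to look and compute and a tool call to move; the robot and the scene stay as the last step left them, time stands still between calls to the robot, and variables do not carry over. Pictures are saved under pics/ and viewed, about 8 in all and at most 12, crops included, and the job is handed in when it is done.

Besides the shell and the picture viewer there is one more tool, called after ">>>" as name(argument=value, ...) on one line, values as JSON. arm_command: Moves the arm, as the interface text tells. Its arguments: {"type":"object","properties":{"delta_rot":{"type":"array"},"translation":{"type":"array"},"fingers":{"type":"array"},"grip_force":{"type":"number"}},"required":["delta_rot","translation","fingers"]}

```bash
mkdir -p pics; cat > h.py <<'E'
import numpy as np, cv2
from plant import telemetry, imaging, bot
from scipy.spatial.transform import Rotation as Ro
def snap(n,f):
    im=imaging.grab_frame(n); cv2.imwrite('pics/'+f,im[:,:,::-1]); return im
def back(n,u,v,z,c=None):
    c=c or imaging.calibration(n); K=np.array(c['K']);R=np.array(c['R']);t=np.array(c['t'])
    p=np.array([(u-K[0,2])/K[0,0],(v-K[1,2])/K[1,1]]);q=p.copy()
    for _ in range(20): q=p/(1+c['k1']*(q@q))
    d=R.T@np.array([q[0],q[1],1]); o=-R.T@t
    return o+d*(z-o[2])/d[2]
def proj(n,X,c=None):
    c=c or imaging.calibration(n); K=np.array(c['K'])
    x=np.array(c['R'])@np.array(X,float)+np.array(c['t']); q=x[:2]/x[2]; q=q*(1+c['k1']*(q@q))
    return K[:2,:2]@q+K[:2,2]
E
python3 - <<'E'
from h import *
s=telemetry.observe();print({k:np.round(v,3) for k,v in s.items()})
a=snap('scene','a.png');b=snap('side','b.png')
cv2.imwrite('pics/a2.png',cv2.resize(a[:,:,::-1],(800,600),interpolation=cv2.INTER_CUBIC))
cv2.imwrite('pics/b2.png',cv2.resize(b[:,:,::-1],(800,600),interpolation=cv2.INTER_CUBIC))
for n in('scene','side'):
    c=imaging.calibration(n);print(n,-np.array(c['R']).T@c['t'])
print(Ro.from_rotvec(s['orientation']).as_matrix().round(2))
E
```

```text
{'t': np.float64(0.0), 'qpos': array([ 1.044,  0.494,  1.346,  0.   ,  1.303, -0.095]), 'qvel': array([ 0.   ,  0.001, -0.001,  0.002,  0.001,  0.001]), 'joint_efforts': array([ 2.0000e-03, -8.7880e+01, -3.8187e+01,  7.1000e-02,  5.3000e-02,
       -0.0000e+00]), 'tool_pos': array([261.359, 567.319, 213.347]), 'orientation': array([-1.545,  0.339, -0.338]), 'ft_force': array([-0.031,  0.183,  0.295]), 'moment': array([-0.024, -0.012, -0.024]), 'grip_width': np.float64(91.111)}
scene [1496.70383537 -204.77423356  811.71417237]
side [-108.96220899 -759.64576258  671.24406774]
[[ 0.91 -0.    0.42]
 [-0.42 -0.    0.91]
 [-0.   -1.   -0.  ]]
```

View pics/a2.png

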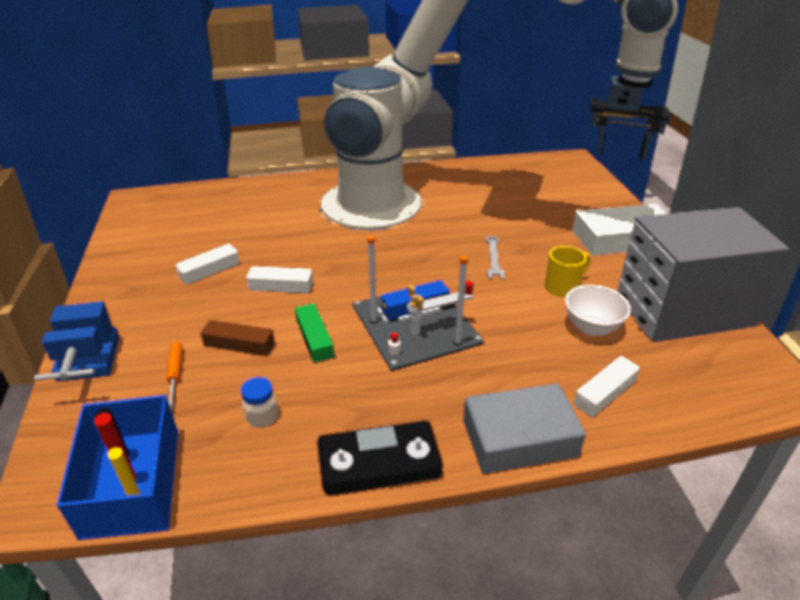

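View pics/b2.png

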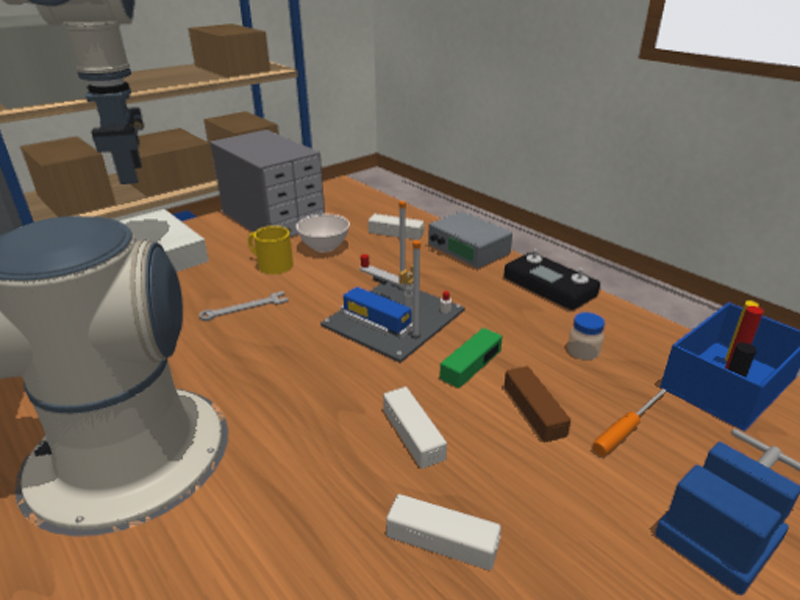

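Both views show the tray in mid-table: orange post caps at (371,240) and (463,259) in the scene view and (402,203), (416,243) in the side view, with the red knob at (469,287) and (365,260). I enlarge both.

```bash
python3 - <<'E'
import cv2,numpy as np
a=cv2.imread('pics/a.png')[145:245,220:320];b=cv2.imread('pics/b.png')[123:233,200:300]
a=cv2.resize(a,(400*1,400),interpolation=cv2.INTER_CUBIC);b=cv2.resize(b,(400,440),interpolation=cv2.INTER_CUBIC)
o=np.zeros((440,800,3),np.uint8);o[:400,:400]=a;o[:,400:]=b
cv2.imwrite('pics/c.png',o)
E
```

```text
(no output)
```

View pics/c.png

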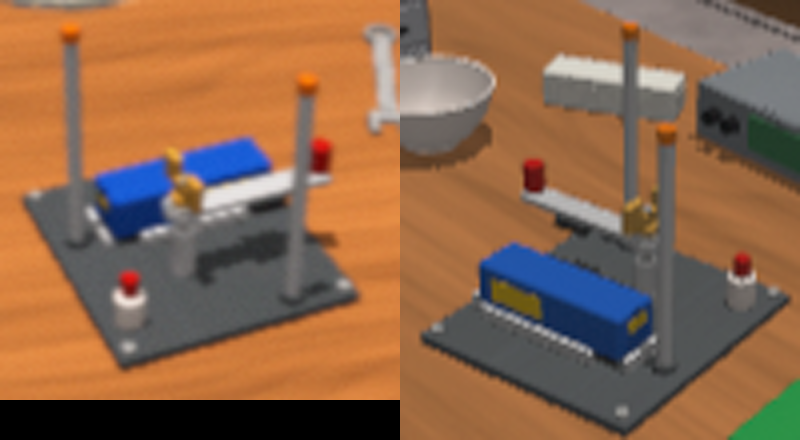

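Crop: post tops are at scene (70,28)/(308,80) and side (667,130)/(629,27). The tray corners, knob tops (321,143)/(535,163) and wings are all clear. I fit the tray pose to them.

```bash
cat > fit.py <<'E'
from h import *
from scipy.optimize import least_squares
S=lambda u,v:('scene',220+(u+.5)/4-.5,145+(v+.5)/4-.5); T=lambda u,v:('side',200+(u-399.5)/4-.5,123+(v+.5)/4-.5)
obs=[((-64,-64,210),S(70,27)),((64,64,210),S(308,77)),((-64,-64,210),T(667,128)),((64,64,210),T(630,25)),
((80,-85,10),S(124,366)),((80,115,10),S(358,294)),((-140,-85,10),S(25,195)),
((-140,115,10),T(423,338)),((-140,-85,10),T(625,434)),((80,-85,10),T(790,298)),
('k',S(321,143)),('k',T(535,163))]
C={n:imaging.calibration(n) for n in('scene','side')}
def w(P,X):
    c,s=np.cos(P[2]),np.sin(P[2]); return [P[0]+c*X[0]-s*X[1],P[1]+s*X[0]+c*X[1],X[2]]
def res(P):
    r=[]
    for X,(n,u,v) in obs:
        if X=='k': X=(-115*np.cos(P[3]),115*np.sin(P[3]),99.5)
        r+=list(proj(n,w(P,X),C[n])-[u,v])
    return r
f=least_squares(res,[600,0,0.2,1.5],loss='soft_l1');P=f.x
print(P.round(4),np.degrees(P[2:]));print(np.reshape(res(P),(-1,2)).round(1))
for n in C: print([ (i,back(n,u,v,(99.5 if X=='k' else X[2]),C[n]).round(1)[:2].tolist(), np.round(w(P,X)[:2],1).tolist() if X!='k' else np.round(w(P,(-115*np.cos(P[3]),115*np.sin(P[3]),0))[:2],1).tolist()) for i,(X,(m,u,v)) in enumerate(obs) if m==n])
E
python3 fit.py
```

```text
[5.6649e+02 3.8523e+00 2.1120e-01 1.5916e+00] [12.09957594 91.19429992]
[[-0.1 -0.1]
 [ 0.2  0.2]
 [ 0.2  0.1]
 [ 0.2  0.2]
 [-0.8 -0.9]
 [ 0.8 -0.5]
 [-1.2 -0.3]
 [-0.8 -0.8]
 [ 0.3 -1.1]
 [ 0.3 -0.7]
 [ 0.1  0.1]
 [-0.1  0.1]]
[(0, [517.8, -71.9], [517.3, -72.1]), (1, [614.5, 79.7], [615.7, 79.8]), (4, [666.6, -60.8], [662.5, -62.5]), (5, [622.4, 130.0], [620.6, 133.1]), (6, [449.5, -104.9], [447.4, -108.6]), (10, [544.2, 116.7], [544.7, 116.8])]
[(2, [517.6, -71.2], [517.3, -72.1]), (3, [616.3, 81.3], [615.7, 79.8]), (7, [404.7, 81.7], [405.5, 87.0]), (8, [443.7, -111.8], [447.4, -108.6]), (9, [658.6, -64.8], [662.5, -62.5]), (11, [545.2, 116.9], [544.7, 116.8])]
```

>>> arm_command(delta_rot=[[0,0,-1],[0,0,-1],[0,0,-1],[0,0,-1],[0,0,-1],[0,0,-1],[0,0,-1],[0,0,-1.3]], translation=[[0.01,-0.016,0.006],[0.0177,-0.0282,0.006],[0.0177,-0.0282,0.006],[0.0177,-0.0282,0.006],[0.0177,-0.0282,0.006],[0.0177,-0.0282,0.006],[0.0177,-0.0282,0],[0.0177,-0.0282,0]], fingers=[0,0,0,0,0,0,0,0])

```text
t: 0.77
tool_pos: [396.0, 352.8, 250.1]
orientation: [-1.523, 0.452, -0.452]
ft_force: [1.3, -0.0, -0.1]
grip_width: 91.2
```

>>> arm_command(delta_rot=[[0,0,0],[0,0,0],[0,0,0],[0,0,0],[0,0,0],[0,0,0],[0,0,0],[0,0,0]], translation=[[0.0177,-0.0282,0],[0.0177,-0.0282,0],[0.0177,-0.0282,0],[0.0177,-0.0282,0],[0.0177,-0.0282,0],[0.0177,-0.0282,0],[0.0177,-0.0282,0],[0.01,-0.0148,0]], fingers=[0,0,0,0,0,0,0,0])

```text
t: 1.43
tool_pos: [530.7, 139.1, 249.7]
orientation: [-1.524, 0.453, -0.453]
ft_force: [0.2, -0.9, 0.2]
grip_width: 91.0
```

>>> arm_command(delta_rot=[[0,0,0],[0,0,0],[0,0,0]], translation=[[0.0154,-0.0254,0],[0,0,0],[0,0,0]], fingers=[0,0,0])

```text
t: 1.68
tool_pos: [545.1, 115.6, 249.5]
orientation: [-1.523, 0.454, -0.453]
ft_force: [-1.6, 0.7, 0.6]
grip_width: 91.2
```

```bash
python3 - <<'E'
from h import *
s=telemetry.observe();print({k:np.round(v,2) for k,v in s.items()})
print('yaw',Ro.from_rotvec(s['orientation']).as_matrix().round(3))
c=imaging.calibration('wrist');w=snap('wrist','w1.png')
cv2.imwrite('pics/w1b.png',cv2.resize(w[:,:,::-1],(800,600),interpolation=cv2.INTER_CUBIC))
import json;json.dump({k:np.array(v).tolist() for k,v in c.items()},open('w1.json','w'))
for X in [(544.7,116.8,99.5),(566.5,3.9,94.5),(517.3,-72.1,210),(615.7,79.8,210)]: print(proj('wrist',X,c)*800/512)
E
```

```text
{'t': np.float64(1.68), 'qpos': array([ 0.1 ,  0.36,  1.46,  0.  ,  1.31, -0.89]), 'qvel': array([ 0.04, -0.01,  0.02,  0.01,  0.  ,  0.02]), 'joint_efforts': array([-3.170e+00, -7.491e+01, -3.941e+01, -3.300e-01, -4.000e-02,
       -5.300e-01]), 'tool_pos': array([545.08, 115.59, 249.51]), 'orientation': array([-1.52,  0.45, -0.45]), 'ft_force': array([-1.56,  0.73,  0.56]), 'moment': array([ 0.05, -0.  , -0.01]), 'grip_width': np.float64(91.2)}
yaw [[ 0.837 -0.001  0.547]
 [-0.547 -0.     0.837]
 [-0.001 -1.    -0.   ]]
[389.20684811 274.19793068]
[266.70992466 387.82455277]
[ 24.13317247 495.76939789]
[405.7476017 497.7049918]
```

View pics/w1b.png

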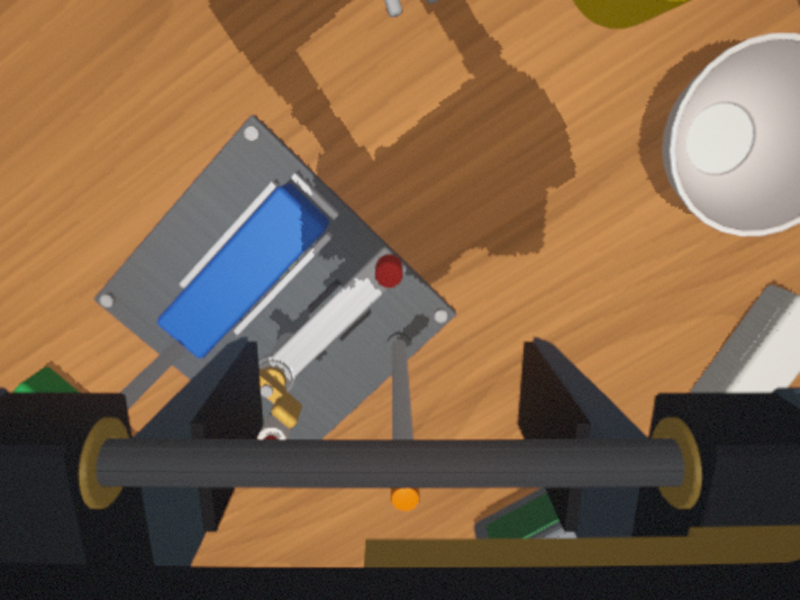

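The wrist view shows the knob top at (389,271) and the orange cap at (405,498). The prediction was (389,274) and (406,498), so the fit holds. I go down over the knob and grip it lightly.

>>> arm_command(delta_rot=[[0,0,0],[0,0,0],[0,0,0],[0,0,0],[0,0,0],[0,0,0],[0,0,0],[0,0,0]], translation=[[0,0,-0.02],[0,0,-0.03],[0,0,-0.03],[0,0,-0.03],[0,0,-0.03],[0,0,-0.02],[0,0,-0.01],[0,0,0]], fingers=[0,0,0,0,0,60,120,150], grip_force=4)

```text
t: 2.4
tool_pos: [543.2, 117.3, 78.2]
orientation: [-1.525, 0.454, -0.448]
ft_force: [0.0, 0.8, 0.3]
grip_width: 73.9
```

>>> arm_command(delta_rot=[[0,0,0],[0,0,0],[0,0,0],[0,0,0],[0,0,0],[0,0,0]], translation=[[0,0,0],[0,0,0],[0,0,0],[0,0,0],[0,0,0],[0,0,0]], fingers=[255,255,255,255,255,255])

```text
t: 2.9
tool_pos: [545.0, 116.6, 80.4]
orientation: [-1.523, 0.451, -0.452]
ft_force: [0.0, -0.3, 0.3]
grip_width: 34.1
```

```bash
python3 - <<'E'
import numpy as np
P=(566.49,3.85);y=.2112
a=1.5916;n=30
k=lambda a:np.array([P[0]-115*np.cos(a)*np.cos(y)-115*np.sin(a)*np.sin(y),P[1]-115*np.cos(a)*np.sin(y)+115*np.sin(a)*np.cos(y)])
A=np.linspace(1.5916,0.0,25)
p=np.array([k(x) for x in A]);print(p[[0,-1]]);print((np.diff(p,axis=0)/1000).round(4).tolist())
E
```

```text
[[544.72647141 116.77187044]
 [454.04529325 -20.25783946]]
[[-0.0074, -0.0017], [-0.0073, -0.0022], [-0.0071, -0.0027], [-0.007, -0.0031], [-0.0067, -0.0036], [-0.0065, -0.004], [-0.0062, -0.0044], [-0.0059, -0.0048], [-0.0056, -0.0052], [-0.0052, -0.0056], [-0.0048, -0.0059], [-0.0044, -0.0062], [-0.004, -0.0065], [-0.0036, -0.0067], [-0.0031, -0.007], [-0.0026, -0.0072], [-0.0022, -0.0073], [-0.0017, -0.0074], [-0.0012, -0.0075], [-0.0007, -0.0076], [-0.0002, -0.0076], [0.0003, -0.0076], [0.0009, -0.0076], [0.0014, -0.0075]]
```

>>> arm_command(delta_rot=[[0,0,0],[0,0,0],[0,0,0],[0,0,0]], translation=[[0,0,0],[0,0,0],[0,0,0],[0,0,0]], fingers=[255,255,255,255])

```text
t: 3.23
tool_pos: [544.8, 116.5, 80.0]
orientation: [-1.523, 0.452, -0.452]
ft_force: [0.0, -1.7, 2.0]
grip_width: 17.7
```

>>> arm_command(delta_rot=[[0,0,0],[0,0,0],[0,0,0],[0,0,0],[0,0,0],[0,0,0],[0,0,0],[0,0,0]], translation=[[-0.0074,-0.0017,0],[-0.0073,-0.0022,0],[-0.0071,-0.0027,0],[-0.007,-0.0031,0],[-0.0067,-0.0036,0],[-0.0065,-0.004,0],[-0.0062,-0.0044,0],[-0.0059,-0.0048,0]], fingers=[255,255,255,255,255,255,255,255])

```text
t: 3.9
tool_pos: [489.9, 89.6, 80.0]
orientation: [-1.523, 0.452, -0.452]
ft_force: [-0.1, 1.7, 0.4]
grip_width: 17.6
```

>>> arm_command(delta_rot=[[0,0,0],[0,0,0],[0,0,0],[0,0,0],[0,0,0],[0,0,0],[0,0,0],[0,0,0]], translation=[[-0.0056,-0.0052,0],[-0.0052,-0.0056,0],[-0.0048,-0.0059,0],[-0.0044,-0.0062,0],[-0.004,-0.0065,0],[-0.0036,-0.0067,0],[-0.0031,-0.007,0],[-0.0026,-0.0072,0]], fingers=[255,255,255,255,255,255,255,255])

```text
t: 4.57
tool_pos: [457.1, 39.1, 79.9]
orientation: [-1.523, 0.452, -0.452]
ft_force: [-0.1, 0.7, 0.6]
grip_width: 17.6
```

>>> arm_command(delta_rot=[[0,0,0],[0,0,0],[0,0,0],[0,0,0],[0,0,0],[0,0,0],[0,0,0]], translation=[[-0.0022,-0.0073,0],[-0.0017,-0.0074,0],[-0.0012,-0.0075,0],[-0.0007,-0.0076,0],[-0.0002,-0.0076,0],[0.0003,-0.0076,0],[0,0,0]], fingers=[255,255,255,255,255,255,255])

```text
t: 5.15
tool_pos: [451.8, -6.5, 79.9]
orientation: [-1.523, 0.452, -0.452]
ft_force: [-0.5, -0.9, 2.1]
grip_width: 17.8
```

>>> arm_command(delta_rot=[[0,0,0],[0,0,0],[0,0,0],[0,0,0],[0,0,0],[0,0,0]], translation=[[0.0004,-0.0038,0],[0.0005,-0.0038,0],[0.0007,-0.0038,0],[0.0007,-0.0037,0],[0,0,0],[0,0,0]], fingers=[255,255,255,255,255,255])

```text
t: 5.65
tool_pos: [454.1, -20.4, 79.9]
orientation: [-1.523, 0.452, -0.452]
ft_force: [0.1, -0.2, -0.0]
grip_width: 17.8
```

>>> arm_command(delta_rot=[[0,0,0],[0,0,0],[0,0,0],[0,0,0]], translation=[[0.0002,-0.001,0],[0.0002,-0.001,0],[0,0,0],[0,0,0]], fingers=[255,255,255,255])

```text
t: 5.98
tool_pos: [454.4, -22.1, 79.9]
orientation: [-1.523, 0.452, -0.452]
ft_force: [0.8, 3.7, -0.3]
grip_width: 17.8
```

>>> arm_command(delta_rot=[[0,0,0],[0,0,0],[0,0,0],[0,0,0],[0,0,0],[0,0,0],[0,0,0],[0,0,0]], translation=[[0,0,0],[0,0,0],[0,0,0.005],[0,0,0.025],[0,0,0.03],[0,0,0.03],[0,0,0.03],[0,0,0.025]], fingers=[0,0,0,0,0,0,0,0])

```text
t: 6.65
tool_pos: [454.3, -22.3, 227.4]
orientation: [-1.523, 0.451, -0.453]
ft_force: [1.4, 0.6, -0.9]
grip_width: 68.0
```

>>> arm_command(delta_rot=[[0,0,-5.6],[0,0,-5.6],[0,0,-5.6],[0,0,-5.6],[0,0,-5.6],[0,0,-5.6],[0,0,-5.6],[0,0,-5.8]], translation=[[0.014,0.0032,0],[0.014,0.0032,0],[0.014,0.0033,0],[0.014,0.0033,0],[0.014,0.0033,0],[0.014,0.0033,0],[0.014,0.0032,0],[0.0141,0.0032,0]], fingers=[0,0,0,0,0,0,0,0])

```text
t: 7.32
tool_pos: [566.9, 3.9, 225.2]
orientation: [-1.299, 1.058, -1.058]
ft_force: [0.3, -0.3, -0.2]
grip_width: 91.2
```

>>> arm_command(delta_rot=[[0,0,0],[0,0,0],[0,0,0]], translation=[[0,0,0],[0,0,0],[0,0,0]], fingers=[0,0,0])

```text
t: 7.57
tool_pos: [565.7, 3.7, 224.9]
orientation: [-1.302, 1.053, -1.052]
ft_force: [0.0, -0.1, 0.9]
grip_width: 91.1
```

```bash
python3 - <<'E'
from h import *
s=telemetry.observe();print({k:np.round(v,3) for k,v in s.items()})
R=Ro.from_rotvec(s['orientation']).as_matrix();print('yaw',np.degrees(np.arctan2(R[1,2],R[0,2])))
c=imaging.calibration('wrist');w=snap('wrist','w2.png');a=snap('scene','a3.png')
cv2.imwrite('pics/w2b.png',np.hstack([cv2.resize(w[:,:,::-1],(400,300)),cv2.resize(a[145:220,220:320,::-1],(400,300),interpolation=cv2.INTER_CUBIC)]))
for X in [(566.5,3.9,109.5),(454,-22,99.5)]: print(proj('wrist',X,c)*400/512)
E
```

```text
{'t': np.float64(7.567), 'qpos': array([-0.099,  0.4  ,  1.479, -0.   ,  1.264, -0.31 ]), 'qvel': array([-0.004, -0.008,  0.009,  0.   , -0.001,  0.006]), 'joint_efforts': array([ 2.7900e-01, -7.7081e+01, -3.7877e+01,  7.8000e-02,  1.7000e-02,
        2.0500e-01]), 'tool_pos': array([565.69 ,   3.68 , 224.927]), 'orientation': array([-1.302,  1.053, -1.052]), 'ft_force': array([ 0.002, -0.062,  0.86 ]), 'moment': array([-0.04 ,  0.003, -0.044]), 'grip_width': np.float64(91.138)}
yaw 12.116370796461164
[194.33742534 146.31103655]
[ 94.92140052 145.37212406]
```

View pics/w2b.png

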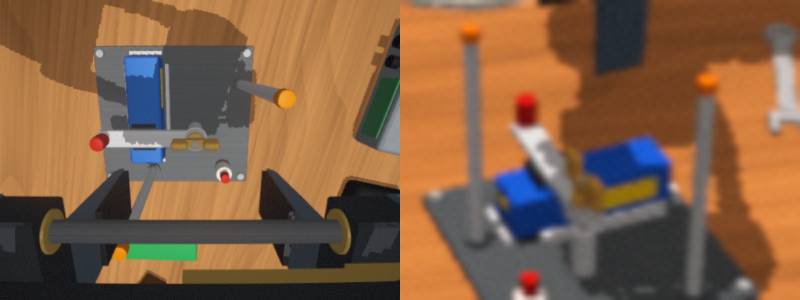

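The bar lies across the pack (knob (97,143)). The nut wings are centred at (195,145), predicted (194,146), and line up with the jaws. I go down and grip the wing ends.

>>> arm_command(delta_rot=[[0,0,0],[0,0,0],[0,0,0],[0,0,0],[0,0,0],[0,0,0],[0,0,0],[0,0,0]], translation=[[0,0,-0.02],[0,0,-0.025],[0,0,-0.025],[0,0,-0.025],[0,0,-0.025],[0,0,-0.015],[0,0,-0.008],[0,0,0]], fingers=[0,0,0,0,0,0,0,0], grip_force=30)

```text
t: 8.33
tool_pos: [565.3, 3.7, 80.7]
orientation: [-1.302, 1.056, -1.052]
ft_force: [-0.8, 0.0, -0.0]
grip_width: 91.2
```

>>> arm_command(delta_rot=[[0,0,0],[0,0,0],[0,0,0],[0,0,0],[0,0,0],[0,0,0],[0,0,0]], translation=[[0,0,0],[0,0,0],[0,0,0],[0,0,0],[0,0,0],[0,0,0],[0,0,0]], fingers=[255,255,255,255,255,255,255])

```text
t: 8.92
tool_pos: [565.7, 3.6, 82.3]
orientation: [-1.302, 1.054, -1.053]
ft_force: [-5.8, -3.1, 9.8]
grip_width: 55.7
```

```bash
cat > o.py <<'E'
from h import *
s=telemetry.observe();R=Ro.from_rotvec(s['orientation']).as_matrix()
print('t %.2f'%s['t'],s['tool_pos'].round(2),'F',s['ft_force'].round(2),'M',s['moment'].round(3),'w %.1f'%s['grip_width'],'yaw %.2f'%np.degrees(np.arctan2(R[1,2],R[0,2])),'tau6 %.3f'%s['joint_efforts'][5])
E
python3 o.py
```

```text
t 8.92 [565.75   3.57  82.34] F [-5.84 -3.15  9.82] M [-0.533  1.179  0.147] w 55.7 yaw 11.98 tau6 0.082
```

>>> arm_command(delta_rot=[[0,0,-3],[0,0,-5],[0,0,-5],[0,0,-5]], translation=[[0,0,-0.0001],[0,0,-0.00017],[0,0,-0.00017],[0,0,-0.00017]], fingers=[255,255,255,255])

```text
t: 9.25
tool_pos: [566.0, 3.6, 81.7]
orientation: [-1.156, 1.29, -1.289]
ft_force: [-4.0, -2.2, 7.7]
grip_width: 56.0
```

```bash
python3 o.py
```

```text
t 9.25 [565.96   3.56  81.72] F [-4.04 -2.21  7.74] M [-0.441  0.956  0.192] w 56.0 yaw -6.27 tau6 -3.342
```

>>> arm_command(delta_rot=[[0,0,-3],[0,0,-3],[0,0,-3],[0,0,-3],[0,0,-3],[0,0,-3]], translation=[[0,0,-0.0001],[0,0,-0.0001],[0,0,-0.0001],[0,0,-0.0001],[0,0,-0.0001],[0,0,-0.0001]], fingers=[255,255,255,255,255,255])

```text
t: 9.75
tool_pos: [566.2, 3.5, 81.1]
orientation: [-0.98, 1.513, -1.513]
ft_force: [-2.8, -2.8, 6.3]
grip_width: 55.5
```

```bash
python3 o.py
```

```text
t 9.75 [566.19   3.51  81.11] F [-2.84 -2.83  6.31] M [-0.469  0.792  0.176] w 55.5 yaw -24.17 tau6 -1.919
```

>>> arm_command(delta_rot=[[0,0,-3],[0,0,-3],[0,0,-3],[0,0,-3],[0,0,-3],[0,0,-3]], translation=[[0,0,-0.0001],[0,0,-0.0001],[0,0,-0.0001],[0,0,-0.0001],[0,0,-0.0001],[0,0,-0.0001]], fingers=[255,255,255,255,255,255])

```text
t: 10.25
tool_pos: [566.4, 3.4, 80.5]
orientation: [-0.766, 1.727, -1.728]
ft_force: [-1.7, -4.4, 5.1]
grip_width: 55.7
```

```bash
python3 o.py
```

```text
t 10.25 [566.37   3.4   80.46] F [-1.72 -4.44  5.1 ] M [-0.572  0.651  0.17 ] w 55.7 yaw -42.17 tau6 -1.915
```

>>> arm_command(delta_rot=[[0,0,-3],[0,0,-3],[0,0,-3],[0,0,-3],[0,0,-3]], translation=[[0,0,-0.0001],[0,0,-0.0001],[0,0,-0.0001],[0,0,-0.0001],[0,0,-0.0001]], fingers=[255,255,255,255,255])

```text
t: 10.67
tool_pos: [566.5, 3.3, 79.9]
orientation: [-0.559, 1.896, -1.897]
ft_force: [-1.8, -5.4, 3.2]
grip_width: 55.8
```

```bash
python3 o.py
```

```text
t 10.67 [566.47   3.26  79.94] F [-1.76 -5.36  3.23] M [-0.734  0.57   0.139] w 55.8 yaw -57.17 tau6 -1.911
```

>>> arm_command(delta_rot=[[0,0,-3],[0,0,-3],[0,0,-3],[0,0,-3]], translation=[[0,0,-0.0001],[0,0,-0.0001],[0,0,-0.0001],[0,0,-0.0001]], fingers=[255,255,255,255])

```text
t: 11.0
tool_pos: [566.6, 3.1, 79.6]
orientation: [-0.372, 2.022, -2.024]
ft_force: [-0.8, -7.4, 2.8]
grip_width: 55.6
```

```bash
python3 o.py
```

```text
t 11.00 [566.57   3.11  79.57] F [-0.83 -7.43  2.77] M [-0.854  0.408  0.162] w 55.6 yaw -69.18 tau6 -1.908
```

>>> arm_command(delta_rot=[[0,0,-3],[0,0,-3],[0,0,-3]], translation=[[0,0,-0.0001],[0,0,-0.0001],[0,0,-0.0001]], fingers=[255,255,255])

```text
t: 11.25
tool_pos: [566.6, 3.0, 79.2]
orientation: [-0.218, 2.111, -2.114]
ft_force: [-0.5, -7.4, 2.4]
grip_width: 56.0
```

```bash
python3 o.py
```

```text
t 11.25 [566.6    3.01  79.24] F [-0.48 -7.36  2.38] M [-1.052  0.406  0.119] w 56.0 yaw -78.18 tau6 -1.906
```

>>> arm_command(delta_rot=[[0,0,0],[0,0,0],[0,0,0],[0,0,0],[0,0,0],[0,0,0],[0,0,6],[0,0,6]], translation=[[0,0,0],[0,0,0],[0,0,0],[-0.0007,-0.0009,0],[0,0,0.0035],[0,0,0.0035],[0,0,0],[0,0,0]], fingers=[0,0,0,0,0,0,0,0])

```text
t: 11.92
tool_pos: [566.1, 2.8, 86.5]
orientation: [-0.426, 1.988, -1.988]
ft_force: [0.2, -1.1, 0.3]
grip_width: 91.2
```

>>> arm_command(delta_rot=[[0,0,6.5],[0,0,6.5],[0,0,6.5],[0,0,6.5],[0,0,6.5],[0,0,6.5],[0,0,6.5],[0,0,6.5]], translation=[[0,0,0],[0,0,0],[0,0,0],[0,0,0],[0,0,0],[0,0,0],[0,0,0],[0,0,0]], fingers=[0,0,0,0,0,0,0,0])

```text
t: 12.58
tool_pos: [565.9, 2.9, 86.3]
orientation: [-1.086, 1.383, -1.383]
ft_force: [-0.1, -1.3, 0.5]
grip_width: 91.7
```

>>> arm_command(delta_rot=[[0,0,6.5],[0,0,6.5],[0,0,6.5],[0,0,6.5],[0,0,0],[0,0,0],[0,0,0],[0,0,0]], translation=[[0,0,0],[0,0,0],[0,0,0],[0,0,0],[0,0,0],[0,0,0],[0,0,0],[0,0,0]], fingers=[0,0,0,0,0,120,120,120])

```text
t: 13.25
tool_pos: [565.8, 2.8, 86.0]
orientation: [-1.3, 1.056, -1.056]
ft_force: [0.1, 0.6, -0.0]
grip_width: 74.0
```

```bash
python3 o.py; python3 - <<'E'
from h import *
w=snap('side','s4.png');a=snap('scene','a4.png')
f=lambda i:cv2.resize(i[:,:,::-1],(400,400),interpolation=cv2.INTER_CUBIC)
cv2.imwrite('pics/c4.png',np.hstack([f(a[150:210,235:295]),f(w[150:210,225:285])]))
E
```

```text
t 13.25 [565.79   2.83  86.01] F [ 0.06  0.61 -0.04] M [-0.046  0.065  0.004] w 74.0 yaw 11.79 tau6 0.074
```

View pics/c4.png

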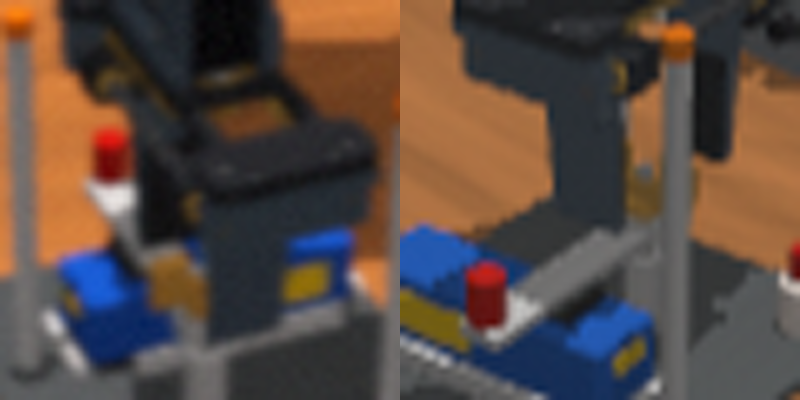

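The bar is still across the pack. The brass blade has turned a quarter (scene (178,285)) and stands between the fingers. I close across it.

>>> arm_command(delta_rot=[[0,0,0],[0,0,0],[0,0,0],[0,0,0],[0,0,0],[0,0,0],[0,0,0],[0,0,0]], translation=[[0,0,0],[0,0,0],[0,0,0],[0,0,0],[0,0,0],[0,0,0],[0,0,0],[0,0,0]], fingers=[255,255,255,255,255,255,255,255])

```text
t: 14.02
tool_pos: [565.8, 2.9, 85.9]
orientation: [-1.301, 1.054, -1.054]
ft_force: [1.3, -0.4, 0.5]
grip_width: 12.6
```

>>> arm_command(delta_rot=[[0,0,0],[0,0,0],[0,0,0],[0,0,0]], translation=[[0,0,0],[0,0,0],[0,0,0],[0,0,0]], fingers=[255,255,255,255])

```text
t: 14.35
tool_pos: [565.8, 2.8, 85.9]
orientation: [-1.301, 1.054, -1.054]
ft_force: [0.3, 0.4, -0.9]
grip_width: 8.7
```

```bash
python3 o.py
```

```text
t 14.35 [565.81   2.84  85.93] F [ 0.31  0.43 -0.91] M [ 0.001 -0.061 -0.136] w 8.7 yaw 11.95 tau6 -0.164
```

>>> arm_command(delta_rot=[[0,0,-2],[0,0,-3],[0,0,-3],[0,0,-3]], translation=[[0,0,-0.0001],[0,0,-0.0001],[0,0,-0.0001],[0,0,-0.0001]], fingers=[255,255,255,255])

```text
t: 14.68
tool_pos: [565.8, 2.9, 85.5]
orientation: [-1.216, 1.198, -1.199]
ft_force: [0.1, 0.8, 0.3]
grip_width: 8.5
```

```bash
python3 o.py
```

```text
t 14.68 [565.81   2.86  85.51] F [0.08 0.75 0.3 ] M [-0.023 -0.054  0.165] w 8.5 yaw 0.83 tau6 -1.925
```

>>> arm_command(delta_rot=[[0,0,-3],[0,0,-3],[0,0,-3]], translation=[[0,0,-0.0001],[0,0,-0.0001],[0,0,-0.0001]], fingers=[255,255,255])

```text
t: 14.93
tool_pos: [565.8, 2.8, 85.2]
orientation: [-1.138, 1.313, -1.314]
ft_force: [0.6, -0.7, -1.0]
grip_width: 8.9
```

```bash
python3 o.py
```

```text
t 14.93 [565.85   2.83  85.22] F [ 0.61 -0.66 -0.99] M [ 0.006 -0.004  0.139] w 8.9 yaw -8.17 tau6 -1.905
```

>>> arm_command(delta_rot=[[0,0,-3],[0,0,-3],[0,0,-3]], translation=[[0,0,-0.0001],[0,0,-0.0001],[0,0,-0.0001]], fingers=[255,255,255])

```text
t: 15.18
tool_pos: [565.9, 2.8, 84.9]
orientation: [-1.052, 1.426, -1.427]
ft_force: [0.5, -0.6, -1.3]
grip_width: 8.8
```

```bash
python3 o.py
```

```text
t 15.18 [565.86   2.84  84.91] F [ 0.5  -0.56 -1.29] M [-0.079 -0.118  0.155] w 8.8 yaw -17.17 tau6 -1.904
```

>>> arm_command(delta_rot=[[0,0,-3],[0,0,-3]], translation=[[0,0,-0.0001],[0,0,-0.0001]], fingers=[255,255])

```text
t: 15.35
tool_pos: [565.9, 2.8, 84.7]
orientation: [-0.99, 1.5, -1.501]
ft_force: [1.5, -1.3, -1.4]
grip_width: 8.8
```

```bash
python3 o.py
```

```text
t 15.35 [565.88   2.82  84.69] F [ 1.48 -1.33 -1.4 ] M [-0.084 -0.069  0.224] w 8.8 yaw -23.17 tau6 -1.904
```

>>> arm_command(delta_rot=[[0,0,-2],[0,0,-2]], translation=[[0,0,-0.0001],[0,0,-0.0001]], fingers=[255,255])

```text
t: 15.52
tool_pos: [565.9, 2.8, 84.5]
orientation: [-0.947, 1.549, -1.549]
ft_force: [0.5, 0.2, 0.5]
grip_width: 8.5
```

```bash
python3 o.py
```

```text
t 15.52 [565.88   2.82  84.55] F [0.51 0.17 0.52] M [-0.062  0.007  0.191] w 8.5 yaw -27.13 tau6 -1.061
```

>>> arm_command(delta_rot=[[0,0,-2],[0,0,-2]], translation=[[0,0,-0.0001],[0,0,-0.0001]], fingers=[255,255])

```text
t: 15.68
tool_pos: [565.9, 2.8, 84.4]
orientation: [-0.901, 1.597, -1.597]
ft_force: [0.2, 1.2, 1.6]
grip_width: 9.0
```

```bash
python3 o.py
```

```text
t 15.68 [565.88   2.79  84.4 ] F [0.21 1.16 1.65] M [-0.07   0.046  0.158] w 9.0 yaw -31.13 tau6 -1.218
```

>>> arm_command(delta_rot=[[0,0,-2]], translation=[[0,0,-0.0001]], fingers=[255])

```text
t: 15.77
tool_pos: [565.9, 2.8, 84.3]
orientation: [-0.878, 1.621, -1.621]
ft_force: [-0.6, 0.0, 1.6]
grip_width: 8.8
```

```bash
python3 o.py
```

```text
t 15.77 [565.88   2.8   84.32] F [-0.55  0.01  1.57] M [-0.09   0.081  0.168] w 8.8 yaw -33.13 tau6 -1.220
```

>>> arm_command(delta_rot=[[0,0,-2]], translation=[[0,0,-0.0001]], fingers=[255])

```text
t: 15.85
tool_pos: [565.9, 2.8, 84.3]
orientation: [-0.854, 1.644, -1.645]
ft_force: [0.8, 0.2, 2.9]
grip_width: 8.8
```

```bash
python3 o.py
```

```text
t 15.85 [565.93   2.81  84.28] F [0.8  0.15 2.86] M [-0.047  0.072  0.125] w 8.8 yaw -35.12 tau6 -1.221
```

>>> arm_command(delta_rot=[[0,0,-2],[0,0,-2]], translation=[[0,0,-0.0001],[0,0,-0.0001]], fingers=[255,255])

```text
t: 16.02
tool_pos: [565.9, 2.8, 84.1]
orientation: [-0.805, 1.692, -1.692]
ft_force: [0.5, -0.5, 3.7]
grip_width: 9.0
```

```bash
python3 o.py
```

```text
t 16.02 [565.89   2.82  84.11] F [ 0.55 -0.53  3.74] M [-0.058  0.226  0.157] w 9.0 yaw -39.12 tau6 -1.223
```

>>> arm_command(delta_rot=[[0,0,-2],[0,0,-2]], translation=[[0,0,-0.0001],[0,0,-0.0001]], fingers=[255,255])

```text
t: 16.18
tool_pos: [565.9, 2.8, 84.0]
orientation: [-0.753, 1.738, -1.739]
ft_force: [-0.6, -0.3, 4.7]
grip_width: 9.1
```

```bash
python3 o.py
```

```text
t 16.18 [565.92   2.79  83.96] F [-0.62 -0.29  4.66] M [-0.061  0.227  0.137] w 9.1 yaw -43.12 tau6 -1.226
```

>>> arm_command(delta_rot=[[0,0,-2],[0,0,-2]], translation=[[0,0,-0.0001],[0,0,-0.0001]], fingers=[255,255])

```text
t: 16.35
tool_pos: [565.9, 2.8, 83.8]
orientation: [-0.7, 1.784, -1.784]
ft_force: [-1.1, 0.1, 5.3]
grip_width: 8.5
```

```bash
python3 o.py
```

```text
t 16.35 [565.91   2.81  83.83] F [-1.07  0.08  5.33] M [-0.102  0.272  0.137] w 8.5 yaw -47.12 tau6 -1.217
```

>>> arm_command(delta_rot=[[0,0,-2],[0,0,-2]], translation=[[0,0,-0.0001],[0,0,-0.0001]], fingers=[255,255])

```text
t: 16.52
tool_pos: [565.9, 2.8, 83.7]
orientation: [-0.645, 1.829, -1.83]
ft_force: [-1.3, 0.5, 7.3]
grip_width: 8.7
```

```bash
python3 o.py
```

```text
t 16.52 [565.91   2.8   83.66] F [-1.26  0.53  7.26] M [-0.103  0.358  0.163] w 8.7 yaw -51.12 tau6 -1.206
```

>>> arm_command(delta_rot=[[0,0,-2],[0,0,-2]], translation=[[0,0,0],[0,0,0]], fingers=[255,255])

```text
t: 16.68
tool_pos: [565.9, 2.8, 83.6]
orientation: [-0.588, 1.873, -1.874]
ft_force: [-0.9, -0.7, 2.8]
grip_width: 8.8
```

```bash
python3 o.py
```

```text
t 16.68 [565.93   2.79  83.57] F [-0.88 -0.66  2.78] M [-0.17   0.147  0.196] w 8.8 yaw -55.12 tau6 -1.187
```

>>> arm_command(delta_rot=[[0,0,-2],[0,0,-2]], translation=[[0,0,0],[0,0,0]], fingers=[255,255])

```text
t: 16.85
tool_pos: [565.9, 2.8, 83.4]
orientation: [-0.529, 1.917, -1.918]
ft_force: [1.2, -0.5, 0.1]
grip_width: 9.2
```

```bash
python3 o.py
```

```text
t 16.85 [565.88   2.78  83.43] F [ 1.22 -0.46  0.12] M [-0.146  0.085  0.26 ] w 9.2 yaw -59.12 tau6 -1.171
```

>>> arm_command(delta_rot=[[0,0,-2],[0,0,-2]], translation=[[0,0,-0.0001],[0,0,0]], fingers=[255,255])

```text
t: 17.02
tool_pos: [565.9, 2.8, 83.3]
orientation: [-0.468, 1.96, -1.96]
ft_force: [0.7, -0.8, -0.3]
grip_width: 8.6
```

```bash
python3 o.py
```

```text
t 17.02 [565.88   2.78  83.32] F [ 0.67 -0.81 -0.29] M [-0.119 -0.013  0.197] w 8.6 yaw -63.12 tau6 -1.157
```

>>> arm_command(delta_rot=[[0,0,-2],[0,0,-2]], translation=[[0,0,-0.0001],[0,0,0]], fingers=[255,255])

```text
t: 17.18
tool_pos: [565.9, 2.8, 83.2]
orientation: [-0.405, 2.002, -2.002]
ft_force: [2.3, -0.2, -1.6]
grip_width: 8.7
```

```bash
python3 o.py
```

```text
t 17.18 [565.9    2.78  83.17] F [ 2.35 -0.16 -1.57] M [-0.113 -0.021  0.235] w 8.7 yaw -67.12 tau6 -1.145
```

>>> arm_command(delta_rot=[[0,0,-2],[0,0,-2]], translation=[[0,0,-0.0001],[0,0,0]], fingers=[255,255])

```text
t: 17.35
tool_pos: [565.9, 2.8, 83.0]
orientation: [-0.339, 2.043, -2.043]
ft_force: [1.8, -0.7, -1.3]
grip_width: 8.6
```

```bash
python3 o.py
```

```text
t 17.35 [565.89   2.77  83.04] F [ 1.84 -0.74 -1.35] M [-0.138 -0.041  0.257] w 8.6 yaw -71.12 tau6 -1.132
```

>>> arm_command(delta_rot=[[0,0,-2],[0,0,-2]], translation=[[0,0,-0.0001],[0,0,0]], fingers=[255,255])

```text
t: 17.52
tool_pos: [565.9, 2.8, 82.9]
orientation: [-0.272, 2.083, -2.083]
ft_force: [1.2, 0.4, -2.5]
grip_width: 8.7
```

```bash
python3 o.py
```

```text
t 17.52 [565.88   2.76  82.89] F [ 1.17  0.42 -2.53] M [-0.162 -0.068  0.24 ] w 8.7 yaw -75.12 tau6 -1.120
```

>>> arm_command(delta_rot=[[0,0,-2]], translation=[[0,0,-0.0001]], fingers=[255])

```text
t: 17.6
tool_pos: [565.9, 2.8, 82.8]
orientation: [-0.237, 2.102, -2.103]
ft_force: [0.6, -1.5, -0.4]
grip_width: 8.7
```

```bash
python3 o.py
```

```text
t 17.60 [565.92   2.78  82.83] F [ 0.59 -1.46 -0.41] M [-0.179  0.027  0.317] w 8.7 yaw -77.12 tau6 -1.120
```

Fitting the torque rise (free about 0.16, now about 0.28 N m) puts foot contact near yaw -44°, so the nut is about 0.57 rad past touch, or roughly 57 N. I release and lift.

>>> arm_command(delta_rot=[[0,0,0],[0,0,0],[0,0,0],[0,0,0],[0,0,0],[0,0,0],[0,0,0],[0,0,0]], translation=[[0,0,0],[0,0,0],[0,0,0],[0,0,0],[0,0,0],[0,0,0],[0,0,0.01],[0,0,0.02]], fingers=[255,0,0,0,0,0,0,0])

```text
t: 18.27
tool_pos: [564.5, 2.9, 111.9]
orientation: [-0.243, 2.104, -2.102]
ft_force: [-1.4, -0.2, -0.2]
grip_width: 52.8
```

>>> arm_command(delta_rot=[[0,0,0],[0,0,0],[0,0,0],[0,0,0],[0,0,0],[0,0,0],[0,0,0],[0,0,0]], translation=[[0,0,0.025],[0,0,0.03],[0,0,0.03],[0,0,0.03],[0,0,0.02],[0,0,0],[0,0,0],[0,0,0]], fingers=[0,0,0,0,0,0,0,0])

```text
t: 18.93
tool_pos: [565.3, 2.9, 247.6]
orientation: [-0.239, 2.102, -2.102]
ft_force: [-0.6, -0.3, -0.5]
grip_width: 91.3
```

```bash
python3 o.py; python3 - <<'E'
from h import *
s=telemetry.observe();c=imaging.calibration('wrist')
w=snap('wrist','w5.png');a=snap('side','s5.png')
print(proj('wrist',(454,-22,94),c)*400/512,proj('wrist',(565.8,2.8,104),c)*400/512)
f=lambda i:cv2.resize(i[:,:,::-1],(400,400),interpolation=cv2.INTER_CUBIC)
o=np.zeros((400,800,3),np.uint8);o[:300,:400]=cv2.resize(w[:,:,::-1],(400,300));o[:,400:]=f(a[140:220,215:295]);cv2.imwrite('pics/c5.png',o)
E
```

```text
t 18.93 [565.31   2.91 247.58] F [-0.56 -0.34 -0.46] M [-0.063  0.092  0.082] w 91.3 yaw -77.03 tau6 -0.003
[194.47321072 218.84524286] [195.14644372 140.55458822]
```

View pics/c5.png

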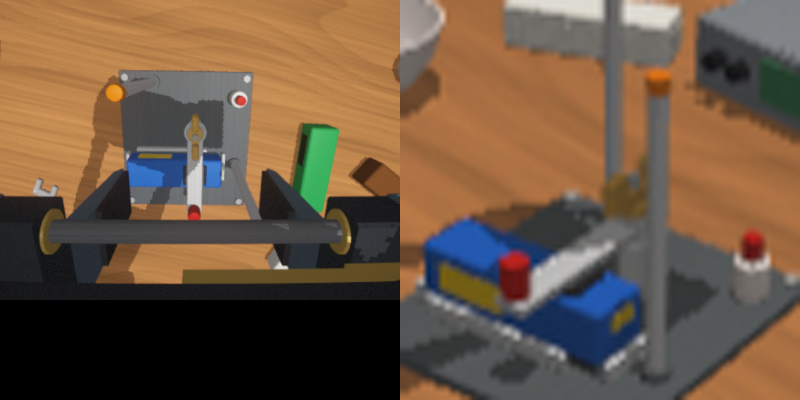

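The bar lies straight across the pack: knob at (194,213), nut at (195,140), wings in line after a half turn. The pack is in its lips and the bystanders in view are in place. I hand it in.

```bash
python3 -c "
from plant import bot;print(bot.finish_job())"
```

```text
the job is handed in; nothing more can be done
None
```

I swung the bar by its red knob over the pack until it met its stop, where I felt about 4 N of resistance. I then tightened the wing nut about 3.1 rad clockwise in two quarter-turn strokes, opened the fingers and lifted clear. I handed it in at about 19 s.

**Clamp force:** this is an estimate, not a direct measurement. The nut ran free at about 0.16 N m and had risen to about 0.28 N m by the end. A fit puts first contact at about 2.55 rad, so the nut is about 0.57 rad past it, or roughly 55 to 60 N. Single torque readings scattered by about 0.03 N m. The joint-6 effort drifted at the expected 0.2 N m per rad, but with the opposite sign to what I would expect. It suggests the same contact point but doesn't prove it.

**Last checks:** in the final pictures the bar lies across the pack, the pack sits in its lips, and the fingers are clear. The bystanders in view are in place; I didn't check all of them again. The force readings showed no sign of hitting a post.

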